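# Snap the back onto a watch case

### The arm

A 6-joint arm with a two-finger parallel gripper is mounted at the origin on the work surface. World frame = base frame: x ahead of the robot, y to its left, z up, the work surface at z = 0. Lengths are in m, angles in rad, forces in N, time in s.
With the tool pointing down it reaches from about 0.35 to 0.8 m from the base axis. Payload 7.3 kg.
Tool frame: the origin (TCP) lies on the front face of the gripper's body, between the roots of the fingers; the fingertips stand 73 mm ahead of it and the grasp point (between the pads) lies 54 mm ahead of it; z points along the fingers, y is the line along which they close (so a half turn about z gives the same grasp; the last joint's range is limited). The gripper opens to 85 mm and grips with 20 to 120 N. Pads are 22 mm wide; open, the fingers measure 114 mm over their backs; the gripper's body (76 mm by 85 mm) begins 54 mm behind the grasp point. The pads swing forward as they close: fully open they stand 13 mm farther back than shut.
Start: joints at [-1.295, 0.342, 1.524, -0, 1.275, -0.146], TCP at [0.215, -0.479, 0.304] pointing down, gripper open.
Joint ranges: [-2.53, 2.53], [-0.77, 2.02], [0.04, 2.7], [-1, 4.14], [0.28, 2.66], [-3.11, 3.11]. Speed limits (rad/s): [2.57, 2.57, 3.14, 3.14, 3.14, 3.14].

### API

Orientations are given as a unit quaternion [w, x, y, z].
In Python, from cell import bot gives the robot as it stands.
- The arm moves only by the tool apply_moves, never from a script. Its arguments are lists of equal length, an entry for each row: "fingers": the finger opening in mm, from 0 to 85.4; "offset": the shift along the tool's x, y, z in mm, a list of three; "rot": the turn, a rotation vector about the tool's x, y, z in rad, a list of three. In form: {"fingers": [fingers, ...], "offset": [[x, y, z], ...], "rot": [[ax, ay, az], ...]}. A call has 1 to 8 rows; each row shifts and turns the commanded pose from where the row before left it, along the tool's axes as they then stand; what a row does not reach is not made up. A row lasts 1/10 s, in which the tool goes at most 50 mm and 8.59 degrees, less where a joint would pass 70% of its speed; a pose out of reach is approached as far as the arm can. A call is refused whole if a number of a shift passes 50 or a number of a turn 0.15, either way. A call with a gripper value outside its range is refused whole. The fingers move at their own pace and stop on an object; "grip_force" is the grip in N (left out, the last holds). Time passes only in rows, so rows that do not move let the fingers close. It gives the time, the measured TCP pose, the force, the opening and the grip force at its end, in the units of the state.
- bot.read_state(): the state, without advancing time (a new reading comes with each control period).
- bot.camera(name): name is "side" or "top" or "wrist"; returns the picture (400x640x3 uint8, blue, green, red); there is no depth.
- bot.camera_params(name): a dict with "camera_matrix" (3x3 intrinsics, pixels), "R" (3x3) and "t" (3): a world point X has camera coordinates R X + t; the wrist camera has in their place "mount" (4x4, takes a point from camera to tool coordinates, whose origin is the TCP and whose axes are the flange's). Camera axes: x right, y down, z forward; pixel columns grow to the right and rows downward; lengths in m; the calibration is good to about 2 mm. The wrist camera is an equidistant fisheye: a pixel r from the principal point sees the ray r / f radians off the axis. A picture is of the moment at which its call begins: read the wrist's pose just before it. camera_params takes no time and is no camera call.
- bot.job_done(): hands the job in; it is judged then, once.
The state is a dict: "time_s": time; "joints": joint angles; "joint_velocities": joint speeds; "tau": joint torques, N m; "tool_pos": TCP position; "eef_rot": TCP orientation; "ft_force": force on the tool from outside, world axes, zero at the start; "ft_torque": the same for the moment, N m; "grip_width": opening from 0.0 (shut) to 1.0 (fully open); "grasp_force": force on a finger pad.
Only numpy, scipy, OpenCV 4.12 (cv2) and the standard library are available. Lean on these libraries where they do the work, as an engineer would, in place of code of your own. Each camera call takes 0.05 s, during which the arm holds its last target. There are 200 camera calls.

### The job

The watch lies face down in its case holder with the back off. Lay the larger of the two loose steel backs, plug down, square on the case's opening and let go of it, then take the hand pusher by its handle and press the back straight down with the pusher's nylon foot until it snaps in with a click and the flange is fully home all round. Keep pressing after the click and finish like that, still gripping the pusher and holding it firmly down on the back; leave everything else on the bench as it is.

Things in the scene. Friction and masses are not known exactly. Their poses are not given: they have to be found in the camera images.
- case_mouth (a point): Centre of the watch case's round opening (38 mm wide; case 47 mm outside), level with its rim, 35 mm above the bench; z up. Six sprung beads in the opening's wall hold the back: laid on, it rests on them loosely, its flange 5 mm above the rim; it takes about 10 to 16 N to push it 3 mm down, then the force drops and it snaps the last 2 mm down until the flange lies on the rim.
- case_holder: Aluminium case holder, 112 x 66 mm (x, y), fixed to the bench, that holds the steel watch case face down between two black jaws with four nylon pins (tops 5 mm below the rim); brass wheels show in the opening, the lugs lie along y, a knurled knob stands out 14 mm at the +x end. Origin: on the bench, under the case's centre.
- case_back: The larger of the two loose steel backs, 45 g, lying plug down: flange 43 mm in diameter and 4 mm thick (9 to 13 mm above the origin, flat on top), under it a plug 9 mm deep, 36.8 mm wide, stepping down to a 31.8 mm pilot at the bottom. Origin: centre of the plug's underside, z up. Origin relative to case_mouth: 4 mm below it when laid on unsnapped, 9 mm below it fully home.
- pusher: Hand pusher for snap backs, standing upright: white nylon foot, 32 mm in diameter and 12.5 mm high, flat underneath; above it a straight round black handle, 22 mm in diameter, up to 65 mm (rounded from 58 mm up) with two thin aluminium rings. 110 g. Origin: centre of the foot's underside; z up along the handle.
- small_back: Bystander: the smaller steel back, 29 mm in diameter, 8 mm high, of another watch. Origin: centre of the underside.
- loupe: Bystander: black eyeglass loupe, a hollow cone 37 mm wide at the foot, 25 mm at the top, 32 mm high. Origin: centre of the underside.
- bezel: Bystander: plain steel ring, 47 mm outside, 38 mm inside, 5 mm high. Origin: centre of the underside.
- screwdriver: Bystander: slim metal screwdriver lying on the bench, 120 mm long, 11 mm thick, along its x. Origin: midway, on the bench.
- tweezers: Bystander: steel tweezers lying on the bench, 120 mm long, along their x, 6 mm high. Origin: midway, on the underside.
- dust_cover: Bystander: clear glass dust cover on a round grey base, 86 mm in diameter, 68 mm high. Origin: centre of the underside.
- oil_stand: Bystander: low black stand with four lidded oil cups, 45 x 120 mm (x, y), 25 mm high. Origin: centre of the underside.
Things that resemble listed ones, but are neither listed nor needed, are in the scene too. What is shaped like the case_back but red is not meant. Leave any orange look-alike of the pusher alone.

How it is judged:
By the outcome, as a careful person would: the job done as asked, in the order asked, and still so for the second after the job is handed in, while the arm keeps its last pose, push and grip.
It also fails if it takes over 64 s, if anything falls off the work surface, if the arm or the gripper's body presses on something with over 40 N, if the wrist force passes 120 N, or if a joint passes its speed limit or range.

## Working session

There is one attempt and no reset: what is moved stays moved. The work goes in short steps, Python scripts to look and compute and a tool call to move; the robot and the scene stay as the last step left them, time stands still between calls to the robot, and variables do not carry over. Pictures are saved under pics/ and viewed, at most 10 in all, crops included, and the job is handed in when it is done.

Besides the shell and the picture viewer there is one more tool, called after "Emit:" by a JSON object that holds its "method" and its "body", one argument or row to a line. apply_moves: Moves the arm, as the interface text tells. Its arguments: {"type":"object","properties":{"fingers":{"type":"array","items":{"type":"number"}},"offset":{"type":"array","items":{"type":"array","items":{"type":"number"}}},"rot":{"type":"array","items":{"type":"array","items":{"type":"number"}}},"grip_force":{"type":"number"}},"required":["fingers","offset","rot"]}

```bash
mkdir -p pics
python3 - <<'E'
from cell import bot
import cv2,numpy as np
s=bot.read_state();print({k:np.round(v,3) for k,v in s.items()})
for n in("top","side","wrist"):
    cv2.imwrite(f"pics/{n}0.png",bot.camera(n));p=bot.camera_params(n);print(n,{k:np.round(v,4).tolist() if not isinstance(v,str) else v for k,v in p.items()})
E
```

```text
{'time_s': np.float64(0.0), 'joints': array([-1.295,  0.343,  1.525,  0.   ,  1.275, -0.146]), 'joint_velocities': array([-0.001, -0.002,  0.001,  0.   ,  0.001, -0.001]), 'tau': array([ 0.0000e+00, -4.3368e+01, -2.4602e+01, -0.0000e+00,  8.0000e-03,
       -0.0000e+00]), 'tool_pos': array([ 0.215, -0.479,  0.303]), 'eef_rot': array([-0.001,  0.978,  0.209, -0.   ]), 'ft_force': array([-0.56 ,  0.45 , -1.108]), 'ft_torque': array([-0.032, -0.02 ,  0.044]), 'grasp_force': np.float64(0.0), 'grip_width': np.float64(0.994)}
top {'camera_matrix': [[482.0922, 0.0, 322.9089], [0.0, 482.0922, 202.79], [0.0, 0.0, 1.0]], 'R': [[0.0235, -0.9997, -0.0014], [-0.9854, -0.0229, -0.1689], [0.1688, 0.0053, -0.9856]], 't': [-0.0409, 0.5589, 1.2695]}
side {'camera_matrix': [[455.1534, 0.0, 322.1778], [0.0, 455.1534, 196.2133], [0.0, 0.0, 1.0]], 'R': [[-0.9876, -0.1551, -0.0231], [-0.0561, 0.487, -0.8716], [0.1465, -0.8595, -0.4897]], 't': [0.5643, 0.0915, 1.1093]}
wrist {'camera_matrix': [[309.7069, 0.0, 320.0765], [0.0, 309.7069, 196.2147], [0.0, 0.0, 1.0]], 'mount': [[0.0002, -0.9493, -0.3144, 0.0811], [1.0, 0.0001, 0.0002, -0.0007], [-0.0002, -0.3144, 0.9493, -0.0702], [0.0, 0.0, 0.0, 1.0]]}
```

View pics/top0.png

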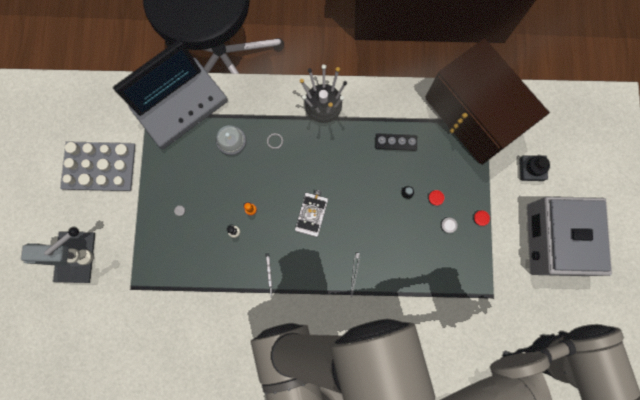

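View pics/side0.png

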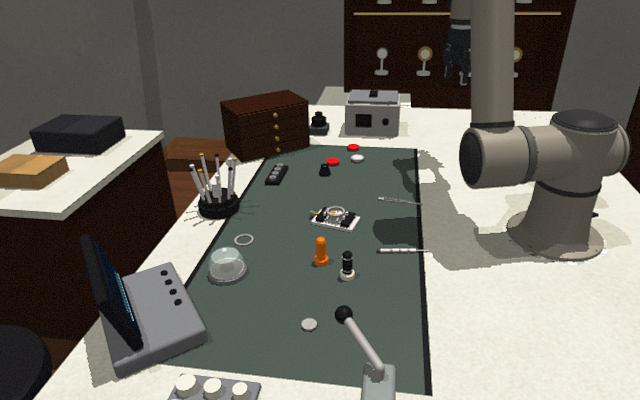

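Top view: the larger back is at about (450,226), the small one at (180,211), holder at (312,214), pusher at (233,231), and the orange look-alike at (250,209). The side view agrees.

```bash
cat > h.py <<'E'
from cell import bot
import cv2,numpy as np
from scipy.spatial.transform import Rotation as R
def ray(n,uv,st=None):
    p=bot.camera_params(n);K=p["camera_matrix"]
    if n!="wrist":
        d=np.linalg.solve(K,[uv[0],uv[1],1.]);r=np.array(p["R"]);return -r.T@p["t"],r.T@d
    x=(uv[0]-K[0][2])/K[0][0];y=(uv[1]-K[1][2])/K[1][1];th=np.hypot(x,y);k=np.sin(th)/max(th,1e-9)
    M=np.array(p["mount"]);T=R.from_quat(st["eef_rot"],scalar_first=True).as_matrix()
    return np.array(st["tool_pos"])+T@M[:3,3],T@M[:3,:3]@np.array([x*k,y*k,np.cos(th)])
def hit(n,uv,z,st=None):
    o,d=ray(n,uv,st);return o+d*(z-o[2])/d[2]
def proj(X,st):
    p=bot.camera_params("wrist");K=np.array(p["camera_matrix"]);M=np.array(p["mount"])
    T=R.from_quat(st["eef_rot"],scalar_first=True).as_matrix()
    c=M[:3,:3].T@(T.T@(np.array(X)-st["tool_pos"])-M[:3,3]);h=np.hypot(c[0],c[1]);th=np.arctan2(h,c[2])
    return K[:2,2]+K[0,0]*th*c[:2]/max(h,1e-9)
def togo(X,st=None):
    "tool-frame mm from TCP to X"
    st=st or bot.read_state();T=R.from_quat(st["eef_rot"],scalar_first=True).as_matrix()
    return np.round(1000*T.T@(np.array(X)-st["tool_pos"]),1)
E
python3 - <<'E'
from h import *
im=cv2.imread("pics/top0.png")
hsv=cv2.cvtColor(im,cv2.COLOR_BGR2HSV);m=((hsv[...,2]>140)&(hsv[...,1]<60)).astype(np.uint8)
m[:118]=0;m[290:]=0;m[:,:145]=0;m[:,490:]=0
n,l,s,c=cv2.connectedComponentsWithStats(m)
for i in range(1,n):
    if s[i,4]>15: print(s[i],c[i].round(1),hit("top",c[i],.013).round(4))
print(hit("top",(312,214),.035),hit("top",(233,231),.03),hit("top",(317,193),.02))
st=bot.read_state()
T=R.from_quat(st["eef_rot"],scalar_first=True).as_matrix();print(T.round(2))
for X in([.42,-.26,.013],): print(togo(X))
E
```

```text
[218 127  21  19 320] [228.1 136. ] [0.7541 0.2493 0.013 ]
[407 189   5   4  17] [408.9 190.4] [ 0.6066 -0.2689  0.013 ]
[305 193  11   5  35] [309.7 195. ] [0.587  0.0101 0.013 ]
[317 196  11   7  40] [322.3 198.6] [ 0.5776 -0.0256  0.013 ]
[298 202  28  25 328] [311.7 214.1] [0.533  0.0028 0.013 ]
[175 206   9   9  66] [179.1 210.1] [0.5355 0.3741 0.013 ]
[442 218  15  15 174] [449.2 224.8] [ 0.5116 -0.3802  0.013 ]
[229 226  11  11  43] [235.4 232. ] [0.4779 0.2133 0.013 ]
[295 227  25  10 107] [307.2 231.4] [0.4841 0.0142 0.013 ]
[356 253   4   5  16] [357.3 254.9] [ 0.4222 -0.1257  0.013 ]
[266 257   6  30  83] [268.6 271.1] [0.3723 0.1167 0.013 ]
[0.52995186 0.00147486 0.035     ] [0.47856237 0.21688338 0.03      ] [ 0.59186849 -0.01048324  0.02      ]
[[ 0.91  0.41 -0.  ]
 [ 0.41 -0.91  0.  ]
 [ 0.   -0.   -1.  ]]
[ 276.6 -115.3  290.6]
```

View pics/wrist0.png

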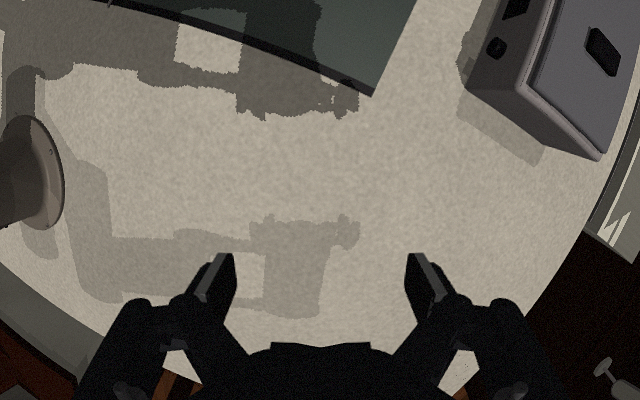

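Emit:
{"method": "apply_moves", "body": {
  "fingers": [85,85,85,85,85,85,85,85],
  "offset": [
    [39,4,13],
    [39,4,13],
    [39,4,13],
    [39,4,13],
    [39,4,13],
    [39,4,13],
    [39,4,13],
    [37,4,12]
  ],
  "rot": [
    [0,0,0],
    [0,0,0],
    [0,0,0],
    [0,0,0],
    [0,0,0],
    [0,0,0],
    [0,0,0],
    [0,0,0]
  ],
  "grip_force": 40
}}

```text
time_s: 0.95
tool_pos: [0.5123, -0.3803, 0.1998]
eef_rot: [-0.0, 0.978, 0.209, -0.0]
ft_force: [-0.5, -0.1, -0.1]
grip_width: 0.993
grasp_force: 0.0
```

Emit:
{"method": "apply_moves", "body": {
  "fingers": [85,85],
  "offset": [
    [0,0,0],
    [0,0,0]
  ],
  "rot": [
    [0,0,0],
    [0,0,0]
  ]
}}

```text
time_s: 1.15
tool_pos: [0.511, -0.3806, 0.1999]
eef_rot: [-0.001, 0.978, 0.21, -0.001]
ft_force: [-0.2, 0.2, -0.3]
grip_width: 0.997
grasp_force: 0.0
```

```bash
cat > cb.py <<'E'
from h import *
import sys
# bright grey disc in wrist view
def disc(name,z):
    st=bot.read_state();im=bot.camera("wrist");cv2.imwrite(f"pics/{name}.png",im)
    hsv=cv2.cvtColor(im,cv2.COLOR_BGR2HSV);m=((hsv[...,2]>120)&(hsv[...,1]<60)).astype(np.uint8)
    for c in cv2.findContours(m,cv2.RETR_EXTERNAL,cv2.CHAIN_APPROX_NONE)[0]:
        if cv2.contourArea(c)<300: continue
        P=np.array([hit("wrist",p,z,st)[:2] for p in c[:,0]],np.float32)
        (e,ax,_)=cv2.fitEllipse(P);print(cv2.boundingRect(c),np.round(e,4),np.round(ax,4),togo([*e,z],st))
    print(st["tool_pos"].round(4),st["eef_rot"].round(4),st["time_s"],st["ft_force"].round(2))
if __name__=="__main__": disc(sys.argv[1],float(sys.argv[2]))
E
python3 cb.py w1 .013
```

```text
(152, 349, 52, 51) [ 0.1624 -0.3059] [0.0643 0.1666] [-286.9 -211.2  187.6]
(224, 322, 51, 33) [ 0.3128 -0.3785] [0.0358 0.06  ] [-179.7  -83.1  187.3]
(550, 288, 90, 112) [ 0.4558 -0.9866] [0.2315 0.3156] [-299.2  530.   186.5]
(358, 275, 59, 80) [ 0.4027 -0.5144] [0.0535 0.1069] [-153.6   77.7  187. ]
(540, 265, 100, 85) [ 0.4113 -0.9988] [0.2871 0.494 ] [-344.8  522.8  186.5]
(0, 188, 171, 212) [ 0.1085 -0.0471] [0.2701 0.6778] [-229.7 -469.3  187.9]
(296, 166, 50, 47) [ 0.5123 -0.3792] [0.0425 0.0427] [  2.   -0.5 186.9]
(418, 57, 222, 244) [ 0.6316 -0.6645] [0.3405 0.3941] [ -6.5 308.6 186.5]
(224, 25, 22, 23) [ 0.6055 -0.2588] [0.0178 0.0196] [136.4 -72.  186.9]Traceback (most recent call last):
  File "cb.py", line 12, in <module>
    if __name__=="__main__": disc(sys.argv[1],float(sys.argv[2]))
                             ~~~~^^^^^^^^^^^^^^^^^^^^^^^^^^^^^^^^
  File "cb.py", line 9, in disc
    P=np.array([hit("wrist",p,z,st)[:2] for p in c[:,0]],np.float32)
                ~~~^^^^^^^^^^^^^^^^
  File "h.py", line 12, in hit
    o,d=ray(n,uv,st);return o+d*(z-o[2])/d[2]
        ~~~^^^^^^^^^
  File "h.py", line 5, in ray
    p=bot.camera_params(n);K=p["camera_matrix"]
ValueError: time passes only in moves, steps and waits
```

View pics/w1.png

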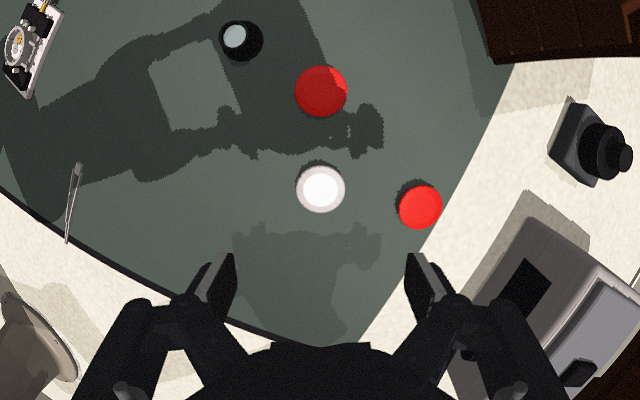

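The back is the white-grey disc at (320,188), fitted at 42.6 mm across and almost under the TCP. The red look-alikes are at (320,92) and (420,207), clear of the fingers. Next I narrow the fingers, go lower and check.

Emit:
{"method": "apply_moves", "body": {
  "fingers": [52,52,52,52,52,52],
  "offset": [
    [2,0,20],
    [0,0,25],
    [0,0,25],
    [0,0,20],
    [0,0,0],
    [0,0,0]
  ],
  "rot": [
    [0,0,0],
    [0,0,0],
    [0,0,0],
    [0,0,0],
    [0,0,0],
    [0,0,0]
  ]
}}

```text
time_s: 1.8
tool_pos: [0.5121, -0.3814, 0.1119]
eef_rot: [0.0, 0.978, 0.209, 0.0]
ft_force: [0.4, -0.7, 0.5]
grip_width: 0.605
grasp_force: 0.0
```

```bash
sed -i 's/^def ray/P={n:bot.camera_params(n) for n in("top","side","wrist")}\ndef ray/; s/p=bot.camera_params(n);/p=P[n];/; s/p=bot.camera_params("wrist")/p=P["wrist"]/' h.py
sed -i 's/<300: continue/<300 or cv2.contourArea(c)>20000: continue/' cb.py
python3 cb.py w2 .013
python3 - <<'E'
from h import *
st=bot.read_state();T=R.from_quat(st["eef_rot"],scalar_first=True).as_matrix()
for d in(63,66,69,73): print(d,[proj(st["tool_pos"]+T@np.array([x,26*s,d])/1000,st).round() for s in(-1,1) for x in (-11,11)])
cv2.imwrite("pics/w2c.png",cv2.resize(cv2.imread("pics/w2.png")[150:400,170:470],None,fx=2.4,fy=2.4))
E
```

```text
(173, 373, 37, 27) [ 0.3087 -0.3345] [0.0195 0.0675] [-166.5 -125.8   98.8]
(605, 371, 35, 29) [ 0.4109 -1.1144] [0.0682 0.3252] [-391.5  627.8   99.2]
(0, 342, 51, 58) [ 0.0526 -0.0601] [0.0783 0.1434] [-288.4 -480.9   98.5]
(412, 339, 52, 61) [ 0.428  -0.5312] [0.0251 0.1175] [-137.9  102.4   98.9]
(0, 254, 122, 146) [ 0.2245 -0.1425] [0.1843 0.292 ] [-165.1 -335.6   98.6]
(283, 201, 71, 63) [ 0.5121 -0.3795] [0.0405 0.0416] [ 0.9 -1.8 98.9]
(173, 0, 29, 26) [ 0.605  -0.2555] [0.016  0.0187] [136.3 -77.   98.8]
[ 0.5121 -0.3814  0.1119] [3.000e-04 9.780e-01 2.086e-01 1.000e-04] 1.8 [ 0.43 -0.69  0.54]
63 [array([271., 284.]), array([268., 247.]), array([371., 284.]), array([375., 247.])]
66 [array([272., 281.]), array([269., 244.]), array([371., 281.]), array([374., 244.])]
69 [array([273., 278.]), array([270., 241.]), array([370., 277.]), array([373., 241.])]
73 [array([274., 274.]), array([271., 238.]), array([369., 274.]), array([372., 238.])]
```

View pics/w2c.png

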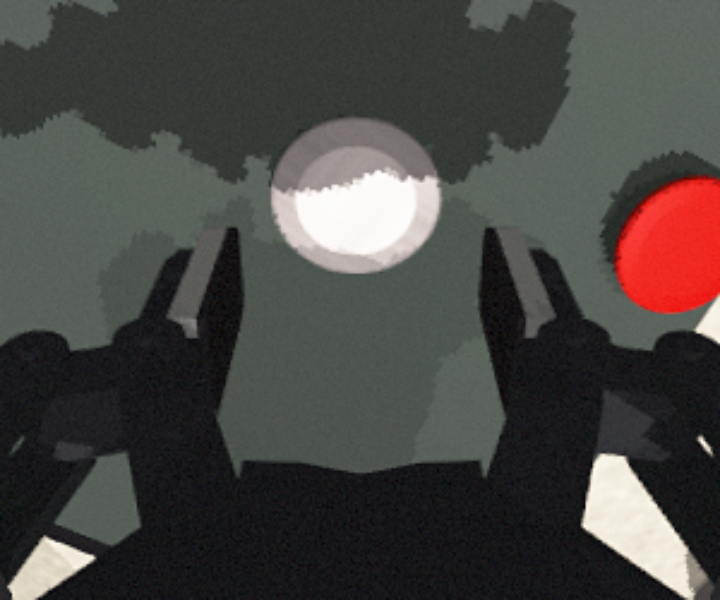

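Crop: finger tip corners at (239,228) and (486,228), which puts the tips about 66 mm ahead of the TCP. The back at (356,195) is nearly centred. I go down 37 mm and close.

Emit:
{"method": "apply_moves", "body": {
  "fingers": [52,52,52,52,40,40,40,40],
  "offset": [
    [1,-1,15],
    [0,0,12],
    [0,0,10],
    [0,0,0],
    [0,0,0],
    [0,0,0],
    [0,0,0],
    [0,0,0]
  ],
  "rot": [
    [0,0,0],
    [0,0,0],
    [0,0,0],
    [0,0,0],
    [0,0,0],
    [0,0,0],
    [0,0,0],
    [0,0,0]
  ]
}}

```text
time_s: 2.65
tool_pos: [0.5134, -0.3793, 0.0743]
eef_rot: [0.0, 0.978, 0.209, 0.0]
ft_force: [-0.2, -0.6, -0.6]
grip_width: 0.478
grasp_force: 33.9
```

```bash
python3 cb.py w3 .013 | tail -3; python3 -c "
import cv2
cv2.imwrite('pics/w3c.png',cv2.resize(cv2.imread('pics/w3.png')[170:320,220:420],None,fx=4,fy=4))"
```

```text
(0, 296, 104, 104) [ 0.228  -0.1456] [0.1306 0.3194] [-164.7 -330.1   61. ]
(280, 231, 81, 73) [ 0.5124 -0.3791] [0.037  0.0429] [-0.8 -0.6 61.3]
[ 0.5134 -0.3793  0.0743] [4.000e-04 9.778e-01 2.094e-01 2.000e-04] 2.65 [-0.22 -0.56 -0.58]
```

View pics/w3c.png

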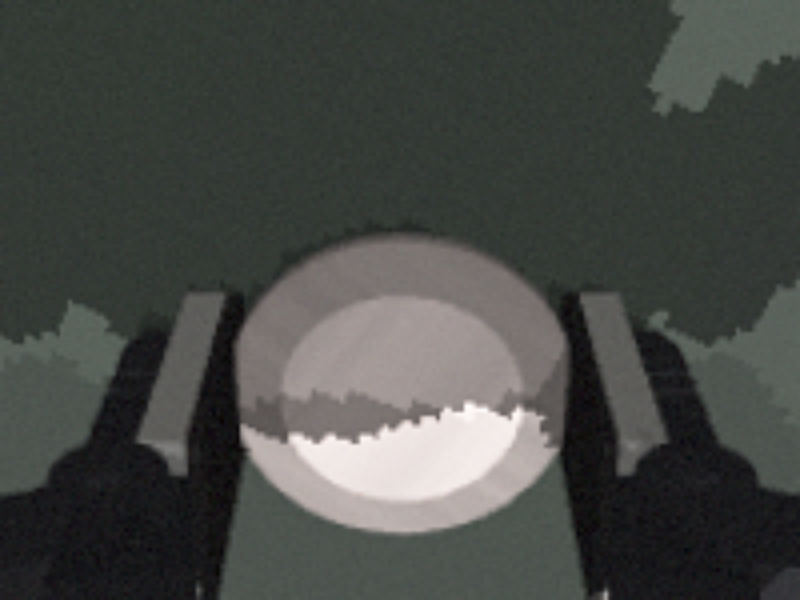

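The back is gripped squarely, the flange between the pads. Lift and carry it over the holder.

Emit:
{"method": "apply_moves", "body": {
  "fingers": [40,40,40,40,40],
  "offset": [
    [0,0,-10],
    [0,0,-25],
    [0,0,-35],
    [0,0,-35],
    [0,0,-21]
  ],
  "rot": [
    [0,0,0],
    [0,0,0],
    [0,0,0],
    [0,0,0],
    [0,0,0]
  ]
}}

```text
time_s: 3.2
tool_pos: [0.5138, -0.3797, 0.204]
eef_rot: [0.002, 0.978, 0.209, 0.001]
ft_force: [-0.2, -0.5, -0.0]
grip_width: 0.477
grasp_force: 33.9
```

Emit:
{"method": "apply_moves", "body": {
  "fingers": [40,40,40,40,40,40,40,40],
  "offset": [
    [12,-23,0],
    [22,-44,0],
    [24,-47,0],
    [24,-47,0],
    [24,-47,0],
    [24,-47,0],
    [23,-47,0],
    [18,-39,0]
  ],
  "rot": [
    [0,0,0],
    [0,0,0],
    [0,0,0],
    [0,0,0],
    [0,0,0],
    [0,0,0],
    [0,0,0],
    [0,0,0]
  ]
}}

```text
time_s: 4.0
tool_pos: [0.5289, -0.009, 0.201]
eef_rot: [0.0, 0.978, 0.21, 0.001]
ft_force: [0.2, -0.2, -0.2]
grip_width: 0.475
grasp_force: 33.9
```

Emit:
{"method": "apply_moves", "body": {
  "fingers": [40,40],
  "offset": [
    [0,0,0],
    [0,0,0]
  ],
  "rot": [
    [0,0,0],
    [0,0,0]
  ]
}}

```text
time_s: 4.2
tool_pos: [0.5291, -0.0106, 0.2007]
eef_rot: [0.0, 0.978, 0.211, 0.001]
ft_force: [0.3, 0.2, -0.4]
grip_width: 0.476
grasp_force: 33.9
```

Run:
```python
from h import *
st=bot.read_state();im=bot.camera("wrist");cv2.imwrite("pics/w4.png",im);print(st["tool_pos"],st["eef_rot"])
u=proj([.53,.0015,.035],st);print(u)
x,y=int(u[0])-90,int(u[1])-75;x=max(x,0);y=max(y,0);print(x,y)
cv2.imwrite("pics/w4c.png",cv2.resize(im[y:y+150,x:x+200],None,fx=4,fy=4,interpolation=cv2.INTER_CUBIC))
```

```text
[ 0.52911029 -0.01062488  0.20070171] [4.08155232e-04 9.77574423e-01 2.10589218e-01 5.11542096e-04]
[307.37212739 193.0050309 ]
217 118
```

View pics/w4c.png

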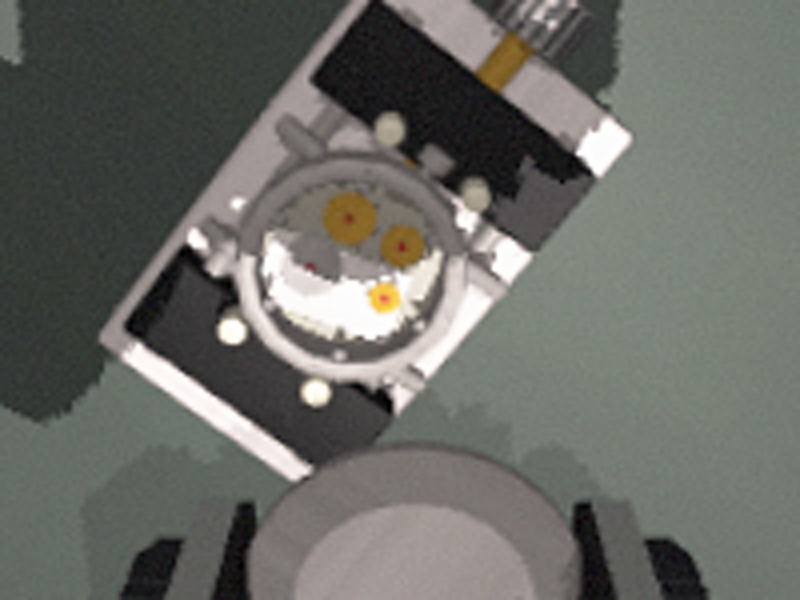

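The case ring in the crop is centred at about (352,266), with the four pins around it averaging (353,262). The held back is at the bottom.

Run:
```python
from h import *
st=dict(tool_pos=np.array([.5291,-.0106,.2007]),eef_rot=np.array([0,.9776,.2103,0]))
f=lambda p,z:hit("wrist",(p[0]/4+217-.4,p[1]/4+118-.4),z,st)
Q=np.array([f(p,.035) for p in[(237,268),(468,262),(345,382),(352,150)]]);print(Q.round(4),Q.mean(0))
print(np.linalg.norm(Q[0]-Q[1]),np.linalg.norm(Q[2]-Q[3]))
N=np.array([f(p,.03) for p in[(390,130),(475,197),(232,330),(316,392)]]);print(N.round(4),N.mean(0))
for X in(Q.mean(0),N.mean(0)): print(togo(X,st))
im=cv2.imread("pics/w4.png");g=cv2.cvtColor(im,cv2.COLOR_BGR2HSV);print(g[255:320:6,320].tolist())
# flange: plane 61.3mm ahead of TCP
z=st["tool_pos"][2]-.0613
for p in[(412,443),(248,560),(582,560)]: print(togo(f(p,z),st))
```

```text
[[ 0.5259  0.0274  0.035 ]
 [ 0.5459 -0.014   0.035 ]
 [ 0.5124 -0.0019  0.035 ]
 [ 0.5571  0.0159  0.035 ]] [0.53534051 0.00686616 0.035     ]
0.046035750125673965 0.04811781771443307
[[ 0.5629  0.0106  0.03  ]
 [ 0.5575 -0.0104  0.03  ]
 [ 0.5114  0.0235  0.03  ]
 [ 0.5059  0.0022  0.03  ]] [0.53443338 0.00648234 0.03      ]
[ 12.9 -13.4 165.7]
[ 11.9 -13.4 170.7]
[[3, 19, 163], [5, 19, 161], [8, 19, 160], [9, 21, 120], [3, 12, 238], [5, 12, 236], [8, 12, 232], [8, 17, 182], [30, 10, 129], [56, 22, 93], [69, 19, 94]]
[21.8 -0.9 61.3]
[  5.9 -21.   61.3]
[ 5.9 19.8 61.3]
```

Emit:
{"method": "apply_moves", "body": {
  "fingers": [40,40,40,40,40,40],
  "offset": [
    [6,-7,10],
    [6,-6,20],
    [0,0,25],
    [0,0,20],
    [0,0,5],
    [0,0,0]
  ],
  "rot": [
    [0,0,0],
    [0,0,0],
    [0,0,0],
    [0,0,0],
    [0,0,0],
    [0,0,0]
  ]
}}

```text
time_s: 4.85
tool_pos: [0.5343, 0.0047, 0.1189]
eef_rot: [-0.0, 0.978, 0.209, -0.001]
ft_force: [0.1, -0.2, -0.4]
grip_width: 0.475
grasp_force: 34.0
```

Run:
```python
from h import *
st=bot.read_state();im=bot.camera("wrist");cv2.imwrite("pics/w5.png",im);print(st["tool_pos"],st["eef_rot"])
cv2.imwrite("pics/w5c.png",cv2.resize(im[150:300,220:420],None,fx=4,fy=4,interpolation=cv2.INTER_CUBIC))
```

```text
[0.53431378 0.00470977 0.11893335] [-3.22580995e-04  9.77997583e-01  2.08613596e-01 -9.95194105e-04]
```

View pics/w5c.png

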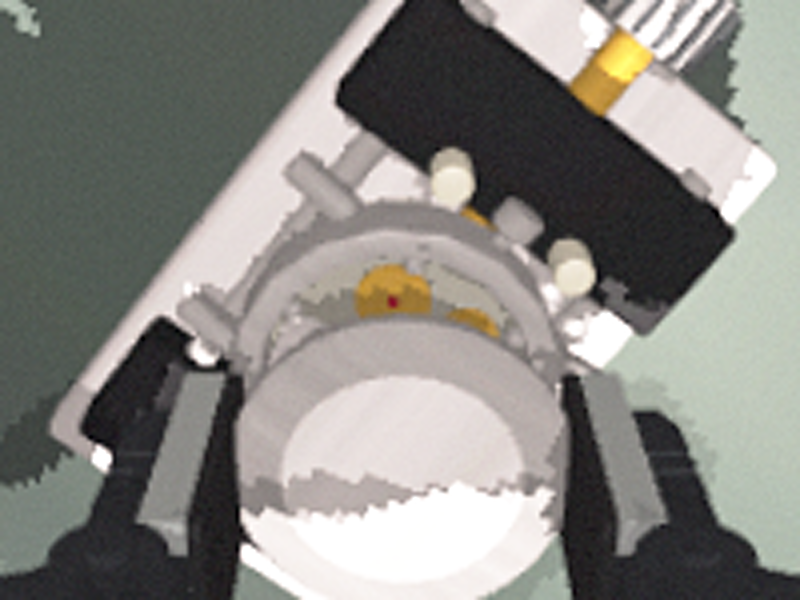

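Hovering: the back at (403,460) sits just behind and above the opening, and the rim's far arc is visible at y≈232–262. I'll locate the rim from radial profiles numerically.

Run:
```python
from h import *
g5=cv2.cvtColor(cv2.imread("pics/w5.png"),cv2.COLOR_BGR2GRAY).astype(np.float32)
g4=cv2.cvtColor(cv2.imread("pics/w4.png"),cv2.COLOR_BGR2GRAY).astype(np.float32)
q=np.array([0,.978,.209,0]);T=R.from_quat(q,scalar_first=True).as_matrix()
for g,tp,c,angs in((g4,[.5291,-.0106,.2007],(12.4,-13.4),range(-180,180,20)),(g5,[.5343,.0055,.1195],(0,0),range(-60,61,15))):
    st=dict(tool_pos=np.array(tp),eef_rot=q)
    for a in angs:
        v=[]
        for r in np.arange(15,28,.75):
            t=np.array([c[0]+r*np.cos(np.radians(a)),c[1]+r*np.sin(np.radians(a)),0])/1000
            X=st["tool_pos"]+T@t;X[2]=.035
            u=proj(X,st);v.append(int(cv2.getRectSubPix(g,(1,1),tuple(map(float,u)))[0,0]))
        print(a,v)
    print()
```

```text
-180 [130, 99, 91, 87, 85, 86, 117, 201, 223, 220, 200, 153, 86, 26, 49, 65, 69, 68]
-160 [172, 114, 88, 86, 84, 92, 137, 193, 225, 206, 204, 172, 141, 138, 188, 223, 235, 242]
-140 [206, 150, 94, 85, 86, 96, 144, 209, 232, 221, 195, 149, 95, 60, 60, 61, 60, 60]
-120 [252, 214, 139, 95, 90, 102, 168, 224, 230, 212, 186, 140, 115, 167, 239, 254, 253, 252]
-100 [248, 219, 153, 129, 83, 125, 194, 224, 225, 210, 167, 94, 42, 20, 26, 38, 55, 60]
-80 [251, 252, 238, 186, 131, 103, 101, 121, 134, 135, 117, 162, 190, 182, 162, 141, 124, 116]
-60 [148, 142, 137, 118, 107, 108, 116, 118, 117, 111, 102, 107, 129, 169, 226, 238, 191, 161]
-40 [112, 111, 103, 90, 89, 105, 117, 120, 122, 111, 89, 86, 114, 144, 153, 152, 154, 155]
-20 [113, 117, 115, 109, 95, 111, 120, 123, 122, 115, 98, 85, 86, 98, 104, 109, 113, 116]
0 [102, 106, 110, 106, 97, 109, 120, 127, 131, 129, 94, 82, 107, 138, 159, 162, 161, 158]
20 [111, 113, 116, 115, 109, 110, 115, 122, 128, 126, 108, 86, 95, 110, 103, 93, 111, 139]
40 [117, 117, 109, 91, 86, 99, 114, 120, 122, 122, 105, 87, 93, 86, 92, 107, 113, 112]
60 [101, 107, 11
[... 688 characters left out ...]
, 180, 183, 180, 154, 129, 122, 152, 156]
-30 [128, 129, 130, 137, 164, 171, 167, 171, 172, 175, 179, 183, 180, 150, 131, 130, 130, 161]
-15 [118, 126, 144, 152, 150, 154, 170, 165, 167, 175, 182, 197, 157, 132, 132, 133, 141, 157]
0 [120, 131, 151, 151, 151, 151, 155, 169, 178, 180, 190, 181, 140, 134, 136, 131, 130, 157]
15 [166, 170, 169, 170, 171, 153, 153, 169, 173, 182, 189, 165, 135, 130, 130, 132, 128, 142]
30 [172, 169, 168, 168, 165, 142, 168, 174, 176, 182, 168, 140, 132, 153, 172, 150, 168, 172]
45 [122, 151, 169, 167, 142, 162, 172, 176, 182, 171, 134, 125, 133, 163, 175, 146, 117, 153]
60 [123, 137, 153, 159, 152, 171, 169, 170, 172, 164, 167, 199, 180, 156, 146, 141, 153, 132]
```

```bash
cat > rim.py <<'E'
from h import *
from scipy.optimize import least_squares
def run(n=6,name="w6",rot=True,zr=.035,rad=23.5):
    S=[];I=[]
    for i in range(n):
        S.append(bot.read_state());I.append(bot.camera("wrist").astype(np.float32))
    im=np.mean(I,0);cv2.imwrite(f"pics/{name}.png",im.astype(np.uint8))
    p=np.array([s["tool_pos"] for s in S]);q=np.mean([s["eef_rot"] for s in S],0);q/=np.linalg.norm(q)
    print("pos",p.mean(0).round(4),p.std(0).round(4),"q",q.round(4),"F",np.mean([s["ft_force"] for s in S],0).round(2),S[-1]["time_s"])
    return im,dict(tool_pos=p.mean(0),eef_rot=q)
def edges(im,st,c,z,rad,angs,sign=-1,w=3):
    "edge points (tool mm) of strongest brightness fall (sign -1) going outward within rad+-w"
    g=cv2.GaussianBlur(im.mean(2).astype(np.float32),(3,3),0);T=R.from_quat(st["eef_rot"],scalar_first=True).as_matrix();E=[]
    rs=np.arange(rad-w,rad+w,.1)
    for a in np.radians(angs):
        v=[]
        for r in rs:
            t=np.array([c[0]+r*np.cos(a),c[1]+r*np.sin(a),0])/1000;X=st["tool_pos"]+T@t;X[2]=z
            v.append(cv2.getRectSubPix(g,(1,1),tuple(map(float,proj(X,st))))[0,0])
        d=np.gradient(np.array(v))*sign;r=rs[np.argmax(d)];E.append((c[0]+r*np.cos(a),c[1]+r*np.sin(a)))
    return np.array(E)
def circ(E,rad):
    f=lambda p:np.hypot(E[:,0]-p[0],E[:,1]-p[1])-rad
    s=least_squares(f,E.mean(0)*0,loss="soft_l1",f_scale=.3);return s.x.round(2),f(s.x).round(1)
E
python3 - <<'E'
from rim import *
im,st=run()
E=edges(im,st,(0,-1),.035,23.5,range(-50,51,10));print("rim",*circ(E,23.5))
z=st["tool_pos"][2]-.0613
E=edges(im,st,(0,0),z,21.5,list(range(-45,46,10)),w=2);print("back",*circ(E,21.5))
E=edges(im,st,(0,0),z,21.5,list(range(-45,46,10))+list(range(150,211,10)),w=2);print("back",*circ(E,21.5))
E
md5sum rim.py >/dev/null
```

```text
pos [0.5351 0.005  0.1206] [0.0001 0.0002 0.0003] q [3.000e-04 9.779e-01 2.090e-01 7.000e-04] F [ 0.13 -0.06 -0.03] 5.15
rim [-0.67 -1.7 ] [ 0.1 -0.2  0.  -0.1  0.  -0.   0.1  0.1 -0.2  3.5 -0.4]
back [-0.19 -1.02] [ 1.  -0.6 -0.2 -0.2  0.9  0.   0.1  0.1 -0.1 -0. ]
back [-0.24 -0.95] [ 1.1 -0.5 -0.2 -0.1  1.   0.   0.1  0.1 -0.1 -0.1  0.3 -0.1  0.2 -0.4
  0.2 -0.7  1.2]
```

Emit:
{"method": "apply_moves", "body": {
  "fingers": [40,40,40,40],
  "offset": [
    [-0.4,-0.6,0],
    [0,0,5],
    [0,0,4],
    [0,0,0]
  ],
  "rot": [
    [0,0,0],
    [0,0,0],
    [0,0,0],
    [0,0,0]
  ]
}}

```text
time_s: 5.6
tool_pos: [0.5336, 0.0058, 0.1101]
eef_rot: [-0.0, 0.978, 0.209, -0.001]
ft_force: [0.2, -0.2, -1.1]
grip_width: 0.477
grasp_force: 34.0
```

Run:
```python
from rim import *
im,st=run(5,"w7")
E=edges(im,st,(0,-1),.035,23.5,range(-50,51,10));print("rim",*circ(E,23.5))
z=st["tool_pos"][2]-.0613
E=edges(im,st,(0,-.8),z,21.5,list(range(-45,46,10)),w=2);print("back",*circ(E,21.5))
```

```text
pos [0.5339 0.0058 0.1105] [0.0002 0.     0.0003] q [-1.000e-04  9.778e-01  2.093e-01 -3.000e-04] F [ 0.22  0.23 -0.72] 5.8
rim [ 0.1 -0.5] [-0.1  0.  -0.1  0.1 -0.   0.1 -0.2  0.3 -0.   0.  -0.1]
back [-0.53 -0.7 ] [-0.2 -0.1 -0.1  0.   0.4  0.1 -0.   0.1 -0.2 -0.2]
```

Emit:
{"method": "apply_moves", "body": {
  "fingers": [40,40,40,40,40],
  "offset": [
    [0.3,0,1],
    [0,0,1],
    [0,0,1],
    [0,0,1],
    [0,0,0]
  ],
  "rot": [
    [0,0,0],
    [0,0,0],
    [0,0,0],
    [0,0,0],
    [0,0,0]
  ]
}}

```text
time_s: 6.35
tool_pos: [0.5342, 0.0059, 0.1067]
eef_rot: [-0.0, 0.978, 0.209, -0.0]
ft_force: [-0.4, -0.1, -0.4]
grip_width: 0.475
grasp_force: 34.0
```

Run:
```python
from rim import *
im,st=run(3,"w8")
E=edges(im,st,(0,-.5),.035,23.5,range(-50,51,10));print("rim",*circ(E,23.5))
z=st["tool_pos"][2]-.0613
E=edges(im,st,(0,-.8),z,21.5,list(range(-45,46,10)),w=2);print("back",*circ(E,21.5))
```

```text
pos [0.5342 0.0059 0.1068] [0.     0.     0.0001] q [ 0.000e+00  9.778e-01  2.093e-01 -1.000e-04] F [-0.13 -0.26 -1.11] 6.45
rim [-0.14 -0.46] [ 0.  -0.1  0.  -0.3  0.   0.2  0.   0.  -0.2  3.  -0.4]
back [-0.51 -0.77] [-0.2 -0.1  0.1  0.   0.4 -0.1 -0.   0.2 -0.1 -0.2]
```

Emit:
{"method": "apply_moves", "body": {
  "fingers": [40,40,40],
  "offset": [
    [0.2,0.2,1],
    [0,0,0.5],
    [0,0,0]
  ],
  "rot": [
    [0,0,0],
    [0,0,0],
    [0,0,0]
  ]
}}

```text
time_s: 6.8
tool_pos: [0.5346, 0.0058, 0.1061]
eef_rot: [0.0, 0.978, 0.209, 0.0]
ft_force: [-1.6, 0.3, 7.7]
grip_width: 0.476
grasp_force: 37.7
```

Emit:
{"method": "apply_moves", "body": {
  "fingers": [40,40],
  "offset": [
    [0,0,0.7],
    [0,0,0]
  ],
  "rot": [
    [0,0,0],
    [0,0,0]
  ]
}}

```text
time_s: 7.0
tool_pos: [0.5346, 0.0058, 0.106]
eef_rot: [0.0, 0.978, 0.209, 0.0]
ft_force: [-4.1, 0.5, 11.5]
grip_width: 0.478
grasp_force: 40.7
```

Emit:
{"method": "apply_moves", "body": {
  "fingers": [40,40,48,50,50,50],
  "offset": [
    [0,0,-0.8],
    [0,0,0],
    [0,0,0],
    [0,0,0],
    [0,0,0],
    [0,0,0]
  ],
  "rot": [
    [0,0,0],
    [0,0,0],
    [0,0,0],
    [0,0,0],
    [0,0,0],
    [0,0,0]
  ]
}}

```text
time_s: 7.6
tool_pos: [0.5345, 0.0058, 0.1053]
eef_rot: [0.0, 0.978, 0.209, -0.0]
ft_force: [0.4, -0.4, -0.3]
grip_width: 0.588
grasp_force: 0.0
```

Emit:
{"method": "apply_moves", "body": {
  "fingers": [50,50,50,50,50,50],
  "offset": [
    [0,0,-5],
    [0,0,-15],
    [0,0,-25],
    [0,0,-30],
    [0,0,-20],
    [0,0,0]
  ],
  "rot": [
    [0,0,0],
    [0,0,0],
    [0,0,0],
    [0,0,0],
    [0,0,0],
    [0,0,0]
  ]
}}

```text
time_s: 8.2
tool_pos: [0.5359, 0.0056, 0.2037]
eef_rot: [0.001, 0.978, 0.209, 0.003]
ft_force: [0.1, 0.2, -0.5]
grip_width: 0.59
grasp_force: 0.0
```

Run:
```python
from rim import *
im,st=run(4,"w9")
for z,r in((.044,21.5),):
    E=edges(im,st,(0,0),z,r,range(0,360,15));c,e=circ(E,r);print("back",c,e,togo([0,0,0],st))
    T=R.from_quat(st["eef_rot"],scalar_first=True).as_matrix();print(st["tool_pos"]+T@np.array([*c,0])/1000)
cv2.imwrite("pics/w9c.png",cv2.resize(im[100:250,220:420].astype(np.uint8),None,fx=4,fy=4,interpolation=cv2.INTER_CUBIC))
```

```text
pos [0.5349 0.0057 0.2015] [0.0007 0.0001 0.0015] q [4.000e-04 9.778e-01 2.093e-01 1.100e-03] F [-0.26  0.3  -0.37] 8.35
back [-0.5  -0.49] [ 0.2 -0.3 -0.6 -0.  -0.5 -0.4  2.9  1.9 -0.1 -0.5  1.7 -0.9 -0.9  2.3
 -0.2 -0.1 -0.3 -0.4  0.6 -0.2  0.2  0.  -0.1 -0. ] [-490.7 -214.   200.3]
[0.53423674 0.00596267 0.20153755]
```

View pics/w9c.png

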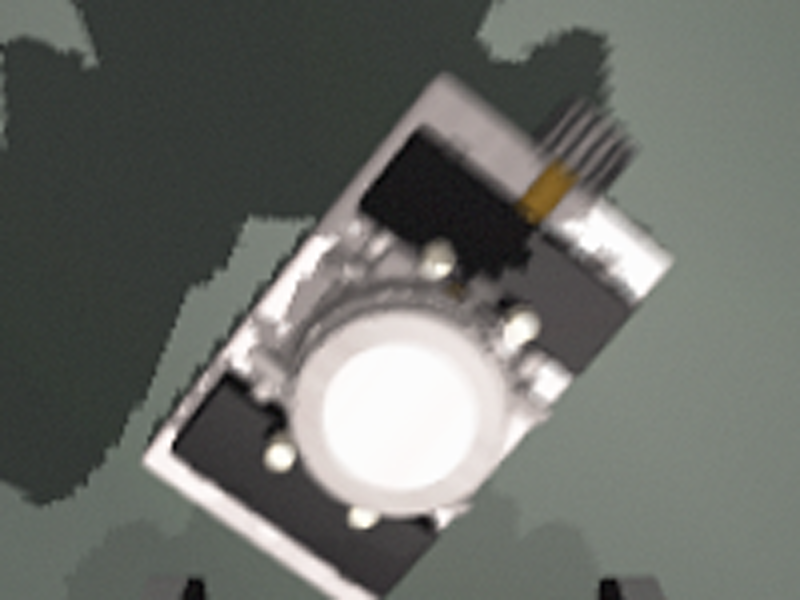

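The back lies level and centred in the case, at crop (400,412). Now over to the pusher, turning so the fingers close away from the orange look-alike.

Emit:
{"method": "apply_moves", "body": {
  "fingers": [50,50,50,50,50,50,50,50],
  "offset": [
    [5,-30,0],
    [7,-43,0],
    [7,-43,0],
    [7,-43,0],
    [6,-40,0],
    [3,-16,0],
    [0,0,0],
    [0,0,0]
  ],
  "rot": [
    [0,0,0],
    [0,0,0],
    [0,0,0],
    [0,0,0],
    [0,0,0],
    [0,0,0.1],
    [0,0,0.14],
    [0,0,0.14]
  ]
}}

```text
time_s: 9.2
tool_pos: [0.4776, 0.217, 0.1991]
eef_rot: [0.0, 1.0, 0.019, -0.001]
ft_force: [-0.5, -0.6, -0.1]
grip_width: 0.587
grasp_force: 0.0
```

Emit:
{"method": "apply_moves", "body": {
  "fingers": [50,50,50,50,50],
  "offset": [
    [0,0,0],
    [0,0,0],
    [0,0,0],
    [0,0,0],
    [0,0,0]
  ],
  "rot": [
    [0,0,0.14],
    [0,0,0.14],
    [0,0,0.1],
    [0,0,0],
    [0,0,0]
  ]
}}

```text
time_s: 9.7
tool_pos: [0.4782, 0.2161, 0.1997]
eef_rot: [0.0, 0.986, -0.167, -0.001]
ft_force: [-0.5, -0.5, -0.8]
grip_width: 0.586
grasp_force: 0.0
```

Run:
```python
from rim import *
im,st=run(4,"w10");im=im.astype(np.uint8);print(bot.read_state()["joints"].round(2))
hsv=cv2.cvtColor(im,cv2.COLOR_BGR2HSV)
def comps(m,mn,lab,z):
    n,l,s,c=cv2.connectedComponentsWithStats(m.astype(np.uint8))
    for i in range(1,n):
        if mn<s[i,4]<9000:
            t=togo(hit("wrist",c[i],z,st),st)
            if np.hypot(t[0],t[1])<110: print(lab,s[i].tolist(),c[i].round(1),t)
comps((hsv[...,2]>120)&(hsv[...,1]<60),40,"white",.0125)
comps((hsv[...,2]<50),60,"black",.06)
comps((hsv[...,1]>150)&(hsv[...,2]>90),60,"orange",.06)
print(proj([.4786,.2169,.065],st),proj([.4786,.2169,0],st))
cv2.imwrite("pics/w10c.png",cv2.resize(im[100:300,200:440],None,fx=3,fy=3,interpolation=cv2.INTER_CUBIC))
```

```text
pos [0.4783 0.2162 0.1999] [0.0001 0.     0.0002] q [ 3.000e-04  9.859e-01 -1.672e-01 -5.000e-04] F [ 0.04 -0.05 -0.3 ] 9.85
[ 0.28  0.45  1.67 -0.    1.02  2.19]
white [296, 170, 37, 32, 431] [314.9 182.4] [  7.8  -5.2 187.4]
black [302, 182, 24, 15, 204] [313.8 188. ] [ 17.1  -5.1 139.9]
orange [318, 84, 39, 39, 1186] [337.2 103. ] [ 76.6  10.8 139.8]
[319.77285448 212.79544513] [319.81403643 186.64927629]
```

View pics/w10c.png

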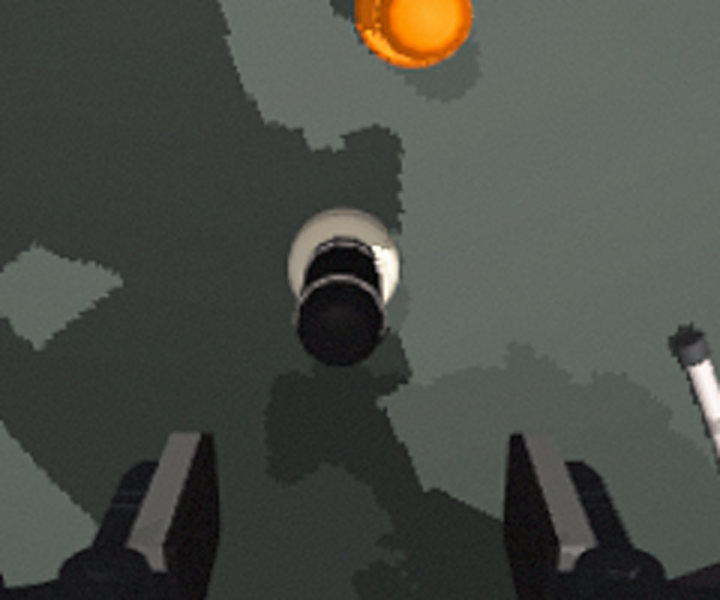

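The pusher stands at about crop (344,262) for the foot and (340,322) for the handle top. The orange one, at (413,15), is out of the way.

Run:
```python
from h import *
st=dict(tool_pos=np.array([.4783,.2162,.1999]),eef_rot=np.array([0,.9859,-.1672,0]))
for p,z in(((344,264),.0125),((340,322),.058)): print(togo(hit("wrist",(200+p[0]/3-.3,100+p[1]/3-.3),z,st),st))
```

```text
[  3.   -5.7 187.4]
[  2.   -5.8 141.9]
```

Emit:
{"method": "apply_moves", "body": {
  "fingers": [50,50,50,50,50,50],
  "offset": [
    [2.5,-5,15],
    [0,0,25],
    [0,0,28],
    [0,0,25],
    [0,0,15],
    [0,0,0]
  ],
  "rot": [
    [0,0,0],
    [0,0,0],
    [0,0,0],
    [0,0,0],
    [0,0,0],
    [0,0,0]
  ]
}}

```text
time_s: 10.5
tool_pos: [0.4811, 0.2198, 0.0895]
eef_rot: [0.001, 0.986, -0.168, -0.002]
ft_force: [0.5, 1.0, 0.3]
grip_width: 0.587
grasp_force: 0.0
```

Emit:
{"method": "apply_moves", "body": {
  "fingers": [18,18,18,18,18,18,18],
  "offset": [
    [0,0,0],
    [0,0,0],
    [0,0,0],
    [0,0,0],
    [0,0,0],
    [0,0,0],
    [0,0,0]
  ],
  "rot": [
    [0,0,0],
    [0,0,0],
    [0,0,0],
    [0,0,0],
    [0,0,0],
    [0,0,0],
    [0,0,0]
  ],
  "grip_force": 80
}}

```text
time_s: 11.2
tool_pos: [0.4829, 0.2203, 0.0933]
eef_rot: [-0.0, 0.986, -0.168, 0.001]
ft_force: [-0.0, 0.4, 5.6]
grip_width: 0.239
grasp_force: 78.1
```

```bash
python3 - <<'E'
from rim import *
im,st=run(4,"w11")
E=edges(im,st,(0,0),.0125,16,list(range(-60,61,10)),w=4);print("foot",*circ(E,16))
E
md5sum pics/w11.png
```

```text
pos [0.4829 0.2203 0.0933] [0. 0. 0.] q [-4.000e-04  9.857e-01 -1.683e-01  8.000e-04] F [-0.1  -0.25  5.9 ] 11.35
foot [ 2.2  -0.64] [-0.6 -0.6 -0.2 -0.   0.1  0.4  0.2  0.1  0.2  0.  -0.3 -0.4 -0.6]
e8fbc971158d8b9afd35cdc52bd24eb8  pics/w11.png
```

Emit:
{"method": "apply_moves", "body": {
  "fingers": [18,18,18,18,18,18],
  "offset": [
    [0,0,-5],
    [0,0,-20],
    [0,0,-25],
    [0,0,-30],
    [0,0,-20],
    [0,0,0]
  ],
  "rot": [
    [0,0,0],
    [0,0,0],
    [0,0,0],
    [0,0,0],
    [0,0,0],
    [0,0,0]
  ]
}}

```text
time_s: 12.0
tool_pos: [0.4835, 0.2205, 0.1952]
eef_rot: [-0.001, 0.986, -0.168, 0.002]
ft_force: [-0.3, 0.0, -0.8]
grip_width: 0.236
grasp_force: 78.2
```

Emit:
{"method": "apply_moves", "body": {
  "fingers": [18,18,18,18,18,18,18,18],
  "offset": [
    [10,16,0],
    [20,31,0],
    [22,35,0],
    [22,35,0],
    [20,32,0],
    [14,22,0],
    [9.5,14,0],
    [0,0,0]
  ],
  "rot": [
    [0,0,0],
    [0,0,0],
    [0,0,0],
    [0,0,0],
    [0,0,0],
    [0,0,0],
    [0,0,0],
    [0,0,0]
  ]
}}

```text
time_s: 12.8
tool_pos: [0.5318, 0.0046, 0.1911]
eef_rot: [0.0, 0.985, -0.17, -0.001]
ft_force: [0.6, 0.5, -1.2]
grip_width: 0.236
grasp_force: 78.4
```

Emit:
{"method": "apply_moves", "body": {
  "fingers": [18,18,18],
  "offset": [
    [0,0,25],
    [0,0,10],
    [0,0,0]
  ],
  "rot": [
    [0,0,0],
    [0,0,0],
    [0,0,0]
  ]
}}

```text
time_s: 13.1
tool_pos: [0.5305, 0.0075, 0.1554]
eef_rot: [0.0, 0.986, -0.168, -0.003]
ft_force: [-0.3, -0.4, -1.6]
grip_width: 0.235
grasp_force: 78.3
```

Run:
```python
from rim import *
im,st=run(5,"w12")
E=edges(im,st,(0,0),st["tool_pos"][2]-.0808,16,list(range(-60,61,10)),w=4);print("foot",*circ(E,16))
for c0 in((0,0),):
    E=edges(im,st,c0,.044,21.5,range(-80,81,10),w=4);print("back",*circ(E,21.5))
```

```text
pos [0.5316 0.0072 0.1571] [0.0007 0.0002 0.001 ] q [ 0.000e+00  9.858e-01 -1.679e-01 -7.000e-04] F [-0.14  0.03 -1.  ] 13.3
foot [-1.89 -0.48] [ 0.2 -0.1  0.  -0.   0.1 -0.1  0.   0.1  0.  -0.2 -0.2  0.   2.8]
back [-3.82  1.54] [ 1.5 -1.  -0.6  7.6 -0.   0.1  0.1  0.   0.1 -0.4 -0.8 -1.2  6.1  2.6
  1.2 -0.  -1.8]
```

Run:
```python
from h import *
for n,tp,q in(("w11",[.4829,.2203,.0933],[0,.9858,-.168,0]),("w12",[.5316,.0072,.1571],[0,.9858,-.168,0])):
    im=cv2.imread(f"pics/{n}.png");st=dict(tool_pos=np.array(tp),eef_rot=np.array(q))
    T=R.from_quat(q,scalar_first=True).as_matrix()
    P=lambda t:proj(st["tool_pos"]+T@np.array(t)/1000,st).round(1)
    print(n,"top+x",P([16,0,80.8]),"bot+x",P([16,0,93.3]),"bot y",P([0,-16,93.3]),P([0,16,93.3]),"handle",P([11,0,60]),P([11,0,80.8]))
    g=im.mean(2).astype(int)
    print([(r,g[r,320],im[r,320].tolist()) for r in range(170,262,3)])
    for r in(215,225,235): print(r,g[r,285:356:3].tolist())
```

```text
w11 top+x [321.3 222.2] bot+x [321.3 213.6] bot y [294.  238.8] [348.4 238.8] handle [321.5 249.1] [321.3 230.8]
[(170, np.int64(95), [93, 100, 92]), (173, np.int64(96), [95, 102, 92]), (176, np.int64(96), [95, 100, 93]), (179, np.int64(97), [96, 103, 94]), (182, np.int64(97), [96, 101, 94]), (185, np.int64(96), [95, 101, 94]), (188, np.int64(96), [95, 101, 94]), (191, np.int64(95), [94, 100, 92]), (194, np.int64(80), [81, 84, 77]), (197, np.int64(56), [56, 58, 54]), (200, np.int64(56), [56, 60, 54]), (203, np.int64(58), [58, 61, 57]), (206, np.int64(56), [55, 60, 55]), (209, np.int64(57), [56, 60, 55]), (212, np.int64(56), [55, 58, 55]), (215, np.int64(57), [56, 60, 56]), (218, np.int64(75), [70, 78, 78]), (221, np.int64(114), [104, 116, 123]), (224, np.int64(112), [102, 115, 119]), (227, np.int64(151), [138, 153, 162]), (230, np.int64(154), [142, 156, 166]), (233, np.int64(154), [141, 156, 166]), (236, np.int64(137), [126, 138, 148]), (239, np.int64(14), [13, 15, 14]), (242, np.int64(129), [126, 127, 136]), (245, np.int64(18), [18, 17, 20]), (248, np.int64(13), [14, 14, 13]), (251,
[... 1419 characters left out ...]
 168]), (236, np.int64(138), [126, 140, 148]), (239, np.int64(12), [13, 13, 10]), (242, np.int64(128), [125, 127, 134]), (245, np.int64(16), [17, 16, 17]), (248, np.int64(16), [17, 15, 16]), (251, np.int64(14), [14, 14, 14]), (254, np.int64(15), [15, 17, 15]), (257, np.int64(13), [14, 12, 13]), (260, np.int64(13), [14, 14, 13])]
215 [230, 117, 115, 115, 116, 153, 156, 154, 156, 158, 155, 145, 139, 127, 119, 132, 125, 152, 157, 153, 115, 117, 119, 101]
225 [200, 165, 118, 117, 119, 149, 110, 114, 115, 110, 117, 121, 120, 115, 109, 109, 109, 109, 109, 119, 92, 120, 117, 152]
235 [126, 92, 71, 114, 115, 148, 153, 154, 155, 153, 157, 158, 157, 155, 156, 156, 153, 153, 144, 138, 101, 174, 23, 23]
```

Run:
```python
from rim import *
im=cv2.imread("pics/w12.png").astype(np.float32);st=dict(tool_pos=np.array([.5316,.0072,.1571]),eef_rot=np.array([0,.9858,-.168,0]))
for c0 in((0,0),(-2,0)):
  E=edges(im,st,c0,.044,15.6,range(-50,51,10),w=3.5);print("inner",*circ(E,15.6))
  E=edges(im,st,c0,.044,21.5,range(-50,51,10),w=3);print("outer",*circ(E,21.5))
for r in(173,179,182,185,188,191,200,216): print(r,togo(hit("wrist",(320,r),.044,st),st))
g=im.mean(2).astype(int)
for r in(188,194,206): print(r,g[r,250:400:3].tolist())
```

```text
inner [ 1.92 -0.16] [-0.1 -0.1 -0.2  0.2 -0.   0.3  0.   0.3 -0.  -0.2 -0.2]
outer [1.94 0.23] [ 0.2 -4.3  0.2 -4.7  0.3 -4.9  0.6  0.5  0.1 -0.3 -0.2]
inner [ 1.68 -0.12] [-0.1  0.1  0.2  0.  -0.1 -0.2 -0.1  0.1  0.2  0.1 -0.2]
outer [-4.29  1.39] [-0.4 -0.3  0.1  0.4  0.5  0.6  0.1 -0.5 -1.3 -2.   2.3]
173 [ 34.7  -0.7 113.1]
179 [ 30.9  -0.7 113.1]
182 [ 29.   -0.7 113.1]
185 [ 27.1  -0.7 113.1]
188 [ 25.2  -0.7 113.1]
191 [ 23.2  -0.7 113.1]
200 [ 17.3  -0.7 113.1]
216 [  6.5  -0.7 113.1]
188 [54, 54, 55, 56, 55, 56, 56, 55, 72, 155, 155, 154, 127, 114, 93, 135, 98, 98, 120, 120, 115, 110, 103, 105, 106, 102, 104, 106, 115, 111, 95, 86, 93, 101, 106, 108, 107, 198, 140, 114, 113, 111, 112, 113, 112, 112, 110, 111, 111, 111]
194 [55, 55, 56, 55, 55, 55, 53, 56, 56, 115, 107, 107, 110, 107, 91, 113, 116, 112, 109, 117, 117, 118, 119, 120, 118, 118, 119, 121, 118, 112, 94, 108, 100, 86, 150, 250, 250, 250, 144, 112, 112, 111, 111, 112, 111, 111, 110, 110, 110, 112]
206 [57, 54, 54, 54, 54, 55, 55, 56, 55, 77, 152, 153, 150, 119, 114, 118, 118, 119, 133, 154, 157, 156, 154, 153, 150, 149, 147, 148, 155, 141, 118, 118, 118, 115, 110, 231, 249, 249, 202, 112, 111, 111, 110, 109, 110, 108, 111, 108, 108, 108]
```

Emit:
{"method": "apply_moves", "body": {
  "fingers": [18,18,18,18],
  "offset": [
    [4.1,0.2,3],
    [0,0,8],
    [0,0,4],
    [0,0,0]
  ],
  "rot": [
    [0,0,0],
    [0,0,0],
    [0,0,0],
    [0,0,0]
  ]
}}

```text
time_s: 13.75
tool_pos: [0.5352, 0.0051, 0.1415]
eef_rot: [0.0, 0.986, -0.168, -0.001]
ft_force: [-0.3, -0.6, -1.1]
grip_width: 0.238
grasp_force: 78.3
```

Run:
```python
from rim import *
im,st=run(5,"w13")
for c0 in((-2,0),):
  E=edges(im,st,c0,.044,21.5,range(-50,51,10),w=3);print("outer",*circ(E,21.5))
  E=edges(im,st,c0,.044,15.6,range(-50,51,10),w=3);print("inner",*circ(E,15.6))
E=edges(im,st,(-2,0),st["tool_pos"][2]-.0808,16,range(-60,61,10),w=2,sign=1);print("foot",*circ(E,16))
E=edges(im,st,(-2,0),st["tool_pos"][2]-.0808,16,range(-60,61,10),w=2);print("foot",*circ(E,16))
g=im.mean(2).astype(int);print(g[170:240:2,320].tolist())
print([ (r,togo(hit("wrist",(320,r),.044,st),st)[0]) for r in(180,190,200,210)])
```

```text
pos [0.5356 0.0051 0.1421] [0.0002 0.     0.0004] q [ 1.000e-04  9.857e-01 -1.683e-01 -4.000e-04] F [-0.21  0.02 -1.01] 13.95
outer [-1.7  -0.74] [-0.1 -0.1 -0.2  0.2  0.3  0.   0.1 -0.2 -0.2  3.  -0.4]
inner [-2.49 -0.77] [-0.2  0.   0.1 -0.1 -0.   0.5 -0.1  0.  -0.1  0.2 -0.3]
foot [-0.06  0.26] [-2.  -1.9  0.6  0.4 -0.   0.  -0.  -0.1 -0.   0.1 -0.4  0.5 -2.7]
foot [-1.88 -0.46] [ 0.  -0.  -0.1  0.1  0.   0.   0.1 -0.1  0.   0.  -0.1 -0.2  0.3]
[61, 60, 60, 60, 56, 16, 22, 77, 82, 88, 82, 86, 84, 93, 134, 123, 109, 105, 116, 117, 118, 122, 119, 150, 124, 114, 115, 111, 153, 150, 155, 156, 156, 140, 7]
[(180, np.float64(34.4)), (190, np.float64(28.5)), (200, np.float64(22.5)), (210, np.float64(16.3))]
```

Emit:
{"method": "apply_moves", "body": {
  "fingers": [18,18,18,18,18,18,18],
  "offset": [
    [0,0,2],
    [0,0,1.5],
    [0,0,1],
    [0,0,1],
    [0,0,1],
    [0,0,0],
    [0,0,0]
  ],
  "rot": [
    [0,0,0],
    [0,0,0],
    [0,0,0],
    [0,0,0],
    [0,0,0],
    [0,0,0],
    [0,0,0]
  ],
  "grip_force": 110
}}

```text
time_s: 14.7
tool_pos: [0.536, 0.0051, 0.1364]
eef_rot: [0.0, 0.986, -0.168, 0.0]
ft_force: [-0.1, 0.9, 3.3]
grip_width: 0.228
grasp_force: 95.0
```

Emit:
{"method": "apply_moves", "body": {
  "fingers": [18,18,18],
  "offset": [
    [0,0,0.7],
    [0,0,0.7],
    [0,0,0]
  ],
  "rot": [
    [0,0,0],
    [0,0,0],
    [0,0,0]
  ]
}}

```text
time_s: 15.0
tool_pos: [0.5364, 0.005, 0.1356]
eef_rot: [-0.0, 0.986, -0.168, 0.001]
ft_force: [-1.5, 1.2, 7.0]
grip_width: 0.236
grasp_force: 95.1
```

Emit:
{"method": "apply_moves", "body": {
  "fingers": [18,18,18,18],
  "offset": [
    [0,0,0.8],
    [0,0,0.8],
    [0,0,0.8],
    [0,0,0]
  ],
  "rot": [
    [0,0,0],
    [0,0,0],
    [0,0,0],
    [0,0,0]
  ]
}}

```text
time_s: 15.4
tool_pos: [0.5358, 0.0051, 0.1326]
eef_rot: [0.0, 0.986, -0.168, 0.0]
ft_force: [-1.1, 0.0, -1.4]
grip_width: 0.237
grasp_force: 94.9
```

Emit:
{"method": "apply_moves", "body": {
  "fingers": [18,18,18,18],
  "offset": [
    [0,0,0.8],
    [0,0,0.8],
    [0,0,0.8],
    [0,0,0]
  ],
  "rot": [
    [0,0,0],
    [0,0,0],
    [0,0,0],
    [0,0,0]
  ]
}}

```text
time_s: 15.8
tool_pos: [0.5359, 0.0051, 0.1322]
eef_rot: [0.0, 0.986, -0.168, 0.001]
ft_force: [-7.1, 0.1, 25.6]
grip_width: 0.239
grasp_force: 96.6
```

Emit:
{"method": "apply_moves", "body": {
  "fingers": [18,18,18,18,18],
  "offset": [
    [-0.3,0.1,0.6],
    [0,0,0.4],
    [0,0,0],
    [0,0,0],
    [0,0,0]
  ],
  "rot": [
    [0,0,0],
    [0,0,0],
    [0,0,0],
    [0,0,0],
    [0,0,0]
  ]
}}

```text
time_s: 16.3
tool_pos: [0.5358, 0.0051, 0.1321]
eef_rot: [0.0, 0.986, -0.168, 0.001]
ft_force: [-9.5, 0.7, 31.7]
grip_width: 0.231
grasp_force: 97.1
```

Run:
```python
from rim import *
im,st=run(4,"w14");s=bot.read_state();print(s["ft_torque"],s["grasp_force"])
E=edges(im,st,(-2,-.6),.039,21.5,range(-50,51,10),w=3);print("back z39",*circ(E,21.5))
E=edges(im,st,(-2,-.6),.035,23.5,range(-50,51,10),w=2);print("rim",*circ(E,23.5))
E=edges(im,st,(-2,0),st["tool_pos"][2]-.0808,16,range(-60,61,10),w=2);print("foot",*circ(E,16))
```

```text
pos [0.5358 0.005  0.1321] [0. 0. 0.] q [ 1.000e-04  9.858e-01 -1.682e-01  1.400e-03] F [-9.02  0.61 31.83] 16.45
[0.21665386 1.65606744 0.04471847] 97.11480617523193
back z39 [ 1.11 -0.91] [ 0.3  0.2  0.1 -0.1 -0.2 -0.2 -0.1 -0.1  0.2  0.   0.3]
rim [-2.46 -0.99] [ 0.  -0.4  0.   0.1 -0.   0.1  0.1  0.1 -0.1  0.1 -0.3]
foot [-1.71 -0.57] [-0.1  0.1 -0.2 -0.   0.   0.2  0.2 -0.1 -0.1 -0.  -0.1  0.1 -0. ]
```

```bash
python3 -c "
from cell import bot
print(bot.job_done())"
```

```text
the job is handed in; nothing more can be done
None
```

The larger back went down about 5 mm and clicked in: the force dropped, then the travel stopped hard. I handed the job in at about 16.5 s with the pusher still gripped and pressing down at about 32 N; no result came back, and I checked the seating by force and travel, not in a final picture.

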